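Load tapered plugs into a hand-cranked indexing table

ROBOT

A 6-joint arm with a two-finger parallel gripper is mounted at the origin on a cart in front of the work surface, level with it; the furniture and walls round the work are solid. World frame = base frame: x ahead of the robot, y to its left, z up, the work surface at z = 0. Lengths are in m, angles in rad, forces in N, time in s.
With the tool pointing down it reaches from about 0.275 to 0.75 m from the base axis. Payload 10.2 kg.
Tool frame: the origin (TCP) lies midway between the tips of the shut fingers; the grasp point (between the pads) lies 19 mm behind it (env.hold_point_z is the distance from the TCP to the grasp point, in m); z points along the fingers, y is the line along which they close (so a half turn about z gives the same grasp; the last joint's range is limited). The gripper opens to 85 mm and grips with 20 to 120 N. Pads are 22 mm wide; open, the fingers measure 114 mm over their backs; the gripper's body (76 mm by 85 mm) begins 54 mm behind the grasp point. The pads swing forward as they close: fully open they stand 13 mm farther back than shut.
Start: joints at [0.921, 0.313, 1.498, -0, 1.331, -0.223], TCP at [0.217, 0.478, 0.231] pointing down, gripper open.
Joint ranges: [-2.94, 2.94], [-0.97, 2.17], [0.19, 2.56], [-1.23, 4.37], [0.02, 3.11], [-2.88, 2.88]. Speed limits (rad/s): [2.39, 2.39, 3.01, 3.14, 3.14, 3.14].

INTERFACE

Orientations are given as a unit quaternion [x, y, z, w].
In Python, from bench import env, kinematics, monitor, eyes, job gives the robot as it stands. The module is installed in compiled form; this text tells all that it offers. Calls block until the motion is done:
- env.reach(position, orientation): joint-space move of the TCP to a pose.
- env.movel(position, velocity=0.15, frame=None, guard=None): straight line of the TCP; frame=None keeps the orientation; velocity is the mean speed in m/s. With guard (N) it stops when the force on the tool has changed by that much, and returns True; else False.
- env.set_joints(angles): joint-space move.
- env.release() and env.close_gripper(effort=None): open the fingers fully, or close them until they stop; effort is the grip in N (None keeps the last).
- env.hold(seconds).
- kinematics.ik(position, orientation): joint angles nearest the present ones, or None.
- monitor.sense(): the state.
- eyes.grab_frame(name): name is "scene" or "top" or "wrist"; returns a dict with "frame" (384x512x3 uint8, red, green, blue), "mtx" (3x3 intrinsics, pixels), "view" (4x4, takes a point from world to camera coordinates). Camera axes: x right, y down, z forward; pixel columns grow to the right and rows downward; lengths in m; the calibration is good to about 2 mm. A picture is of the moment at which its call begins. There is no depth.
A pose or a line that the arm cannot do raises env.MotionError and nothing moves.
- job.hand_in(): hands the job in; it is judged then, once.
The state is a dict: "clock": time; "joints": joint angles; "qvel": joint speeds; "joint_efforts": joint torques, N m; "position": TCP position; "ee_rot": TCP orientation; "contact_force": force on the tool from outside, world axes, zero at the start; "ft_torque": the same for the moment, N m; "finger_gap": opening from 0.0 (shut) to 1.0 (fully open); "gripper_force": force on a finger pad.
Only numpy, scipy, OpenCV 4.12 (cv2) and the standard library are available. Lean on these libraries where they do the work, as an engineer would, in place of code of your own. Each camera call takes 0.05 s, during which the arm holds its last target. There are 200 camera calls.

TASK

Load the tapered plugs that stand on the desk into the indexing table, smallest first, each into the cup of its own size: crank the handwheel (two full turns move the table on by one cup) until that cup stands at the open front, set the plug fully home, then rock it to one side by about 6 degrees in its cup to see that it does not bind and let it settle fully home again before going on. When all the plugs that are there are loaded, crank the table until the blank place stands at the open front again, let go of everything, and keep the glassware upright.

Things in the scene. Friction and masses are not known exactly. Their poses are not given: they have to be found in the camera images.
- table (a joint): turntable, aluminium disc 226 mm across, with 3 upright conical steel cups and a blank place (black disc), 90 degrees apart, 72 mm from its axis. rad, anticlockwise from above. 0: blank at the open front; 1.571: small cup there; 3.142: medium; 4.712: large; 6.283 blank again (turning clockwise gives the reverse order, below 0). Stops at +-7.2. Starts up to 0.2 off 0. Stays where it is left
- wheel (a joint): handwheel, 128 mm across, upright axis, left of the table on the same base; rad, growing anticlockwise from above. Geared: table = wheel / 8, same sense; two full turns move the table on by one cup. Needs about 3 N at the crank, stays where left, no detents
- wheel_axis (a point): point on the handwheel's fixed axis at the height of the middle of the crank grip (119 mm above the desk)
- crank (a point): middle of the upright black crank grip (26 mm across, 54 mm tall), 45 mm off the wheel's axis; it spins freely on its pin, so a gripper can lead it round the axis without turning. The highest part of the wheel below it (a 26 mm wide boss) ends 28 mm below this point; the hub on the axis (36 mm across) ends 23 mm below it
- front_mark (a point): fixed point at the open front, at the height of the table's top, 44 mm above the desk: the place at the front is centred here. Its -x axis points out of the front to the robot. Base 250 x 250 mm, centred 72 mm behind this. A clear guard (roof 152 to 156 mm above the desk, side and back walls) begins 54 mm behind this point and is 249 mm wide; only a cup near the front can be loaded
- indexer: fixed base of table and handwheel; origin on the desk below the table's axis, 72 mm behind front_mark, x away from the robot, z up; the handwheel's axis is at x -70, y +205 mm
- small_mid (a point): the small plug, half-way up its height of 72 mm (z along its axis, up when it stands): heavy tapered steel foot 32 mm across at the bottom widening to 54 mm at 25 mm up, a 3 mm rim, a black plastic neck 28 mm across to 8 mm below the top, and a cap 38 mm across; take it by the neck, about 20 mm below the top. 180 g, +-30 %. May be absent
- cup_small (a point): centre of the mouth of the small cup (rim 71 mm above the desk; mouth about 50 mm wide inside, cone inside of the same taper as the plug, 22 mm deep; turns with the table). With the small plug fully home its mid point stands 18 mm above this point, its foot 18 mm below
- medium_mid (a point): the medium plug, half-way up its height of 82 mm (z along its axis, up when it stands): heavy tapered steel foot 40 mm across at the bottom widening to 62 mm at 25 mm up, a 3 mm rim, a black plastic neck 28 mm across to 8 mm below the top, and a cap 38 mm across; take it by the neck, about 20 mm below the top. 240 g, +-30 %. May be absent
- cup_medium (a point): centre of the mouth of the medium cup (rim 71 mm above the desk; mouth about 58 mm wide inside, cone inside of the same taper as the plug, 22 mm deep; turns with the table). With the medium plug fully home its mid point stands 23 mm above this point, its foot 18 mm below
- large_mid (a point): the large plug, half-way up its height of 92 mm (z along its axis, up when it stands): heavy tapered steel foot 48 mm across at the bottom widening to 70 mm at 25 mm up, a 3 mm rim, a black plastic neck 28 mm across to 8 mm below the top, and a cap 38 mm across; take it by the neck, about 20 mm below the top. 300 g, +-30 %. May be absent
- cup_large (a point): centre of the mouth of the large cup (rim 71 mm above the desk; mouth about 66 mm wide inside, cone inside of the same taper as the plug, 22 mm deep; turns with the table). With the large plug fully home its mid point stands 28 mm above this point, its foot 18 mm below
- tall: bystander: conical glass flask 82 mm wide, 162 mm tall, origin under its base; leave it standing
- glass: bystander: small glass beaker 52 mm wide, 67 mm tall, origin under its base; leave it standing
Mind the look-alikes: they are no part of the job. Leave any pink or purple look-alike of the part that bears large_mid alone.

How it is judged:
On the way, in this order (a step that is already met when the one before it is completed fails the run):
1. the small plug is fully home in the small cup (horizontal distance between small_mid and cup_small below 0.004 m and z of small_mid in the frame of cup_small between 0.014 and 0.021 m and angle between small_mid's own z axis and vertical below 0.045 rad), for 0.2 s.
2. the small plug is rocked (more than 3 degrees) in its cup (horizontal distance between small_mid and cup_small below 0.016 m and z of small_mid in the frame of cup_small below 0.03 m and angle between small_mid's own z axis and vertical above 0.055 rad), for 0.05 s.
3. the medium plug is fully home in the medium cup (horizontal distance between medium_mid and cup_medium below 0.004 m and z of medium_mid in the frame of cup_medium between 0.019 and 0.026 m and angle between medium_mid's own z axis and vertical below 0.045 rad), for 0.2 s.
4. the medium plug is rocked (more than 3 degrees) in its cup (horizontal distance between medium_mid and cup_medium below 0.016 m and z of medium_mid in the frame of cup_medium below 0.035 m and angle between medium_mid's own z axis and vertical above 0.055 rad), for 0.05 s.
5. the large plug is fully home in the large cup (horizontal distance between large_mid and cup_large below 0.004 m and z of large_mid in the frame of cup_large between 0.024 and 0.031 m and angle between large_mid's own z axis and vertical below 0.045 rad), for 0.2 s.
6. the large plug is rocked (more than 3 degrees) in its cup (horizontal distance between large_mid and cup_large below 0.016 m and z of large_mid in the frame of cup_large below 0.04 m and angle between large_mid's own z axis and vertical above 0.055 rad), for 0.05 s.
7. all plugs home and the blank place back at the open front (all of step 1 and all of step 3 and all of step 5 and (value of joint table between -0.06 and 0.06 rad or value of joint table between 6.2232 and 6.3432 rad or value of joint table between -6.3432 and -6.2232 rad)), for 0.2 s.
At the end, for the whole second after the job is handed in: every plug present is home in the cup of its own size (centre within 4 mm sideways and 3 mm in height, upright within 2.5 degrees) and the table stands with its blank place at the front within 3.4 degrees (0.06 rad) (all of step 7 and velocity of joint table between -0.03 and 0.03 rad/s); the robot touches nothing.
It fails at once if a flask or beaker is knocked over (angle between any of tall, glass's own z axis and vertical above 0.5 rad).
Of plug_small, plug_medium, plug_large only 2 to 3 are there at a start; the rules pass over those that are not, and their reading is None.
At some moment in a run one of plug_small, plug_medium, plug_large may be knocked a few centimetres aside while the robot is not near it.
Once in a run the grip may slacken for a moment while it holds something.
It also fails if it takes over 210 s, if anything falls off the work surface, if the arm or the gripper's body presses on something with over 40 N, if the wrist force passes 120 N, or if a joint passes its speed limit or range.

## Working session

There is one attempt and no reset: what is moved stays moved. The work goes in short steps, each a Python script; the robot and the scene stay as the last script left them, time stands still between calls to the robot, and variables do not carry over. Pictures are saved under pics/ and viewed, at most 14 in all, crops included, and the job is handed in when it is done.

```bash
mkdir -p pics; ls
python3 - <<'E'
from bench import env, kinematics, monitor, eyes, job
import cv2, numpy as np
for n in ("scene","top"):
    f=eyes.grab_frame(n); cv2.imwrite(f"pics/{n}0.png",cv2.resize(f["frame"][:,:,::-1],(800,600),interpolation=cv2.INTER_CUBIC))
    cv2.imwrite(f"pics/raw_{n}0.png",f["frame"][:,:,::-1])
    np.savez(f"cal_{n}.npz",m=f["mtx"],v=f["view"]); print(n,f["mtx"].round(1).tolist(),f["view"].round(3).tolist())
s=monitor.sense(); print(s); print(env.hold_point_z)
E
```

```text
pics
scene [[356.3, 0.0, 255.0], [0.0, 356.3, 193.9], [0.0, 0.0, 1.0]] [[0.754, -0.657, 0.01, -0.416], [-0.316, -0.377, -0.871, 0.284], [0.576, 0.653, -0.492, 0.864], [0.0, 0.0, 0.0, 1.0]]
top [[495.0, 0.0, 251.9], [0.0, 495.0, 193.8], [0.0, 0.0, 1.0]] [[0.366, -0.931, -0.011, -0.179], [-0.857, -0.332, -0.393, 0.53], [0.362, 0.153, -0.919, 1.784], [0.0, 0.0, 0.0, 1.0]]
{'clock': 0.1, 'joints': array([ 9.20579497e-01,  3.13425065e-01,  1.49832918e+00,  6.37111316e-06,
        1.33097783e+00, -2.23387596e-01]), 'qvel': array([ 0.00071317, -0.0029906 , -0.00425047,  0.00222362,  0.00099993,
        0.00022925]), 'joint_efforts': array([ 1.33132518e-03, -4.12893605e+01, -2.60144341e+01, -2.47896287e-04,
        2.98940075e-03,  3.18632340e-05]), 'position': array([0.21721565, 0.47772467, 0.23078844]), 'ee_rot': array([ 2.11798986e-01,  9.77313084e-01, -5.14913399e-04, -2.43817249e-04]), 'contact_force': array([-0.92310579, -0.37151941, -0.17063417]), 'ft_torque': array([ 0.06589011,  0.01637042, -0.01503708]), 'gripper_force': 0.0, 'finger_gap': 0.9990688168367552}
0.0187
```

View pics/scene0.png

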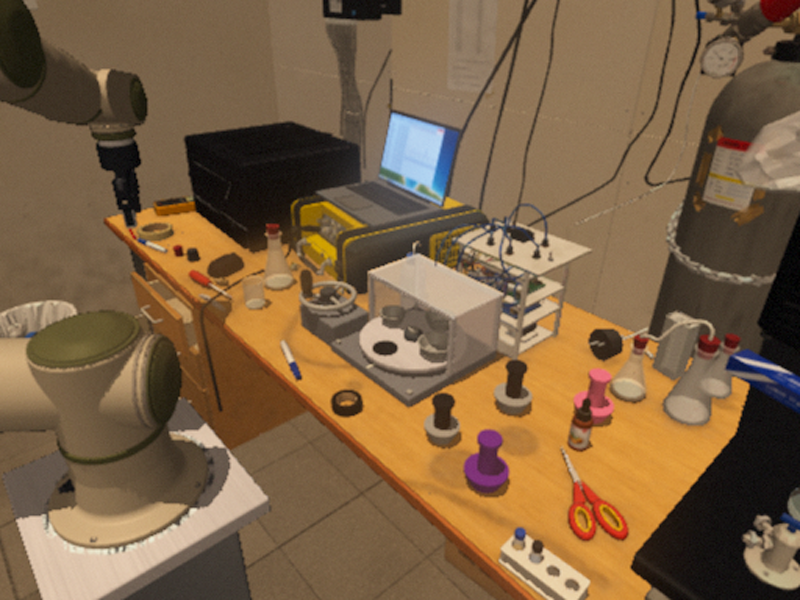

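View pics/top0.png

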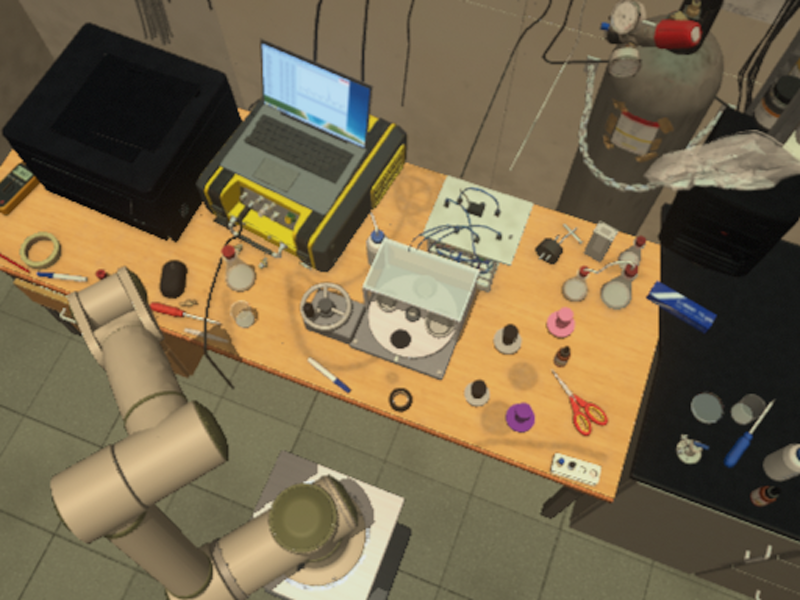

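Scene view: two grey plugs with black necks at about (443,420) and (513,388). The purple one at (487,462) and the pink one at (595,395) are look-alikes. In the top view the grey ones are at (478,390) and (508,338), purple at (520,417), pink at (560,322). The indexer is at (415,315) in the top view with the blank (black disc) at (400,339), and the wheel is at (327,308). I'll enlarge to confirm and get the pixels.

```bash
cat > h.py <<'E'
import numpy as np, cv2
from bench import env, kinematics, monitor, eyes, job
from scipy.spatial.transform import Rotation as R
def cal(n):
    c=np.load(f"cal_{n}.npz"); return c["m"],c["v"]
def ray(m,v,uv):
    d=v[:3,:3].T@np.linalg.solve(m,[uv[0],uv[1],1]); return -v[:3,:3].T@v[:3,3], d/np.linalg.norm(d)
def plane(m,v,uv,z):
    o,d=ray(m,v,uv); return o+d*(z-o[2])/d[2]
def cross(r1,r2):
    (o1,d1),(o2,d2)=r1,r2
    s=np.linalg.lstsq(np.c_[d1,-d2],o2-o1,rcond=None)[0]; a=o1+s[0]*d1;b=o2+s[1]*d2
    return (a+b)/2,np.linalg.norm(a-b)
def proj(m,v,p):
    q=m@(v[:3,:3]@np.asarray(p)+v[:3,3]); return q[:2]/q[2]
E
python3 - <<'E'
import cv2,numpy as np
t=cv2.imread("pics/raw_top0.png");s=cv2.imread("pics/raw_scene0.png")
def c(im,x,y,w,h,k): return cv2.resize(im[y:y+h,x:x+w],None,fx=k,fy=k,interpolation=cv2.INTER_CUBIC)
A=np.hstack([c(t,188,150,130,100,3),c(t,280,195,100,100,4)[:300,:400]])
B=np.hstack([c(s,190,150,130,100,3),c(s,265,225,100,75,4)])
print(A.shape,B.shape)
cv2.imwrite("pics/crop1.png",np.vstack([A,B]))
E
```

```text
(300, 790, 3) (300, 790, 3)
```

View pics/crop1.png

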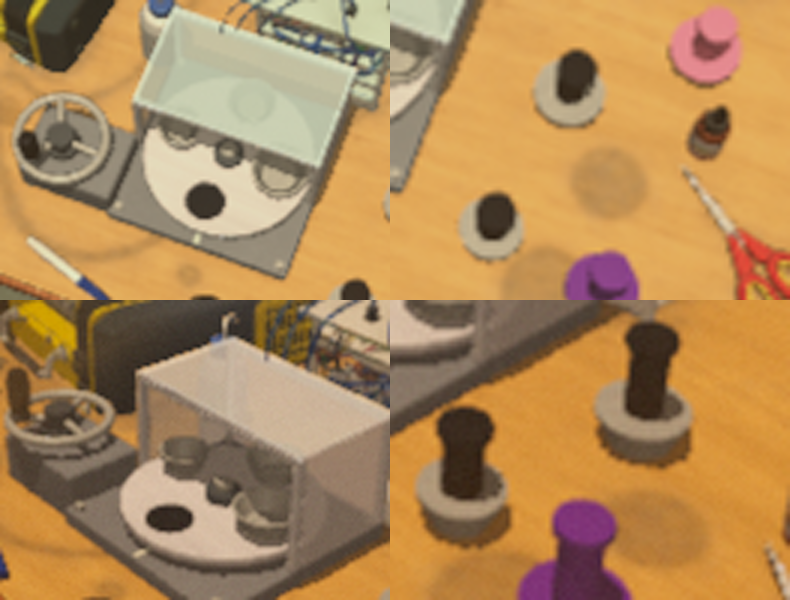

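Run:
```python
from h import *
from scipy.optimize import least_squares
T=cal("top");S=cal("scene")
tl=lambda x,y:(188+x/3,150+y/3); tr=lambda x,y:(280+(x-390)/4,195+y/4)
sl=lambda x,y:(190+x/3,150+(y-300)/3); sr=lambda x,y:(265+(x-390)/4,225+(y-300)/4)
np.set_printoptions(precision=4,suppress=True)
for n,a,b in (("capA",tr(497,212),sr(466,424)),("capB",tr(580,70),sr(652,338)),("blank",tl(205,201),sl(170,518)),("hub",tl(62,137),sl(60,412)),
  ("baseFR",tl(283,275),sl(210,595)),("tablehub",tl(229,150),sl(222,486)),("crank",tl(29,147),sl(18,391)),("baseLcorner",tl(108,209),sl(68,510)),("tick",tl(197,239),sl(140,553))):
    print(n,*cross(ray(*T,a),ray(*S,b)))
P=np.array([plane(*T,tl(*p),0.044) for p in [(145,150),(150,180),(165,208),(190,230),(215,238),(245,234),(280,215),(303,192)]])
r=least_squares(lambda c:np.hypot(*(P[:,:2]-c[:2]).T)-.113,P[:,:2].mean(0)); print("disc",r.x,r.fun)
r=least_squares(lambda c:np.hypot(*(P[:,:2]-c[:2]).T)-c[2],[*P[:,:2].mean(0),.1]); print("disc",r.x,r.fun)
# size of rim disc of plugs (z=.028) in top view: across-width points
for n,a,b in (("A",tr(460,226),tr(523,226)),("B",tr(535,90),tr(605,90)),("pink",tr(671,48),tr(741,48))):
    p,q=plane(*T,a,.026),plane(*T,b,.026); print(n,(p+q)/2,np.linalg.norm(p-q))
print("blank top",plane(*T,tl(205,201),.044),"scene",plane(*S,sl(170,518),.044))
```

```text
capA [ 0.4392 -0.2396  0.0862] 0.0020805507085759943
capB [ 0.5951 -0.2667  0.0965] 0.0004946917319162261
blank [ 0.4994 -0.0169  0.0481] 0.0032255810015378813
hub [0.4996 0.18   0.0923] 0.003789582735836307
baseFR [ 0.4403 -0.1454  0.0538] 0.003392368787646481
tablehub [ 0.5705 -0.0214  0.0612] 1.3042769201985455e-05
crank [0.4618 0.2059 0.1215] 0.004267549629280444
baseLcorner [0.4528 0.1022 0.0178] 0.0016956872564905347
tick [ 0.4538 -0.0234  0.0281] 0.0031933000651802016
disc [ 0.5718 -0.0204] [-0.0033 -0.0043 -0.0013  0.0037  0.0047 -0.0002 -0.0054 -0.0029]
disc [ 0.5635 -0.0211  0.1065] [ 0.0016 -0.0024 -0.0018  0.0021  0.003  -0.001  -0.0036  0.0021]
A [ 0.4426 -0.2378  0.026 ] 0.05987404769612619
B [ 0.6009 -0.2643  0.026 ] 0.06837432808546634
pink [ 0.6914 -0.3754  0.026 ] 0.06887423495507279
blank top [ 0.4993 -0.0155  0.044 ] scene [ 0.5049 -0.0127  0.044 ]
```

Candidates, grey plugs with black necks. A, top (306.7,248), has its cap at z≈0.086 and a rim ≈60 mm, so it is the medium. B, top (327.5,212.5), has its cap at 0.0965 and a rim ≈68 mm, so it is the large. The small one is absent. The crop shows both grey; purple and pink are look-alikes. Next I'll look at the wheel, table and plugs with the wrist camera.

```bash
cat >> h.py <<'E'
def down(psi=np.pi/2): return np.array([np.cos(psi/2),np.sin(psi/2),0,0])
def snap(n,tag):
    f=eyes.grab_frame(n); np.savez(f"cal_{tag}.npz",m=f["mtx"],v=f["view"]); cv2.imwrite(f"pics/raw_{tag}.png",f["frame"][:,:,::-1]); return f
E
python3 - <<'E'
from h import *
t=monitor.sense()["clock"]
for tag,p in (("w1",(.46,.17,.34)),("w2",(.46,.0,.34)),("w3",(.46,-.25,.32))):
    env.reach(p,down()); snap("wrist",tag)
    m,v=cal(tag); print(tag,(-v[:3,:3].T@v[:3,3]).round(3),v[2,:3].round(3),monitor.sense()["clock"])
ims=[cv2.imread(f"pics/raw_w{i}.png") for i in (1,2,3)]
cv2.imwrite("pics/w123.png",np.vstack([np.hstack([cv2.resize(i,(400,300)) for i in ims[:2]]),np.hstack([cv2.resize(ims[2],(400,300)),np.zeros((300,400,3),np.uint8)])]))
E
```

```text
w1 [0.461 0.249 0.482] [-0.    -0.308 -0.952] 1.6583
w2 [0.461 0.08  0.483] [ 0.    -0.307 -0.952] 2.425
w3 [ 0.462 -0.17   0.463] [ 0.001 -0.308 -0.951] 3.4583
```

View pics/w123.png

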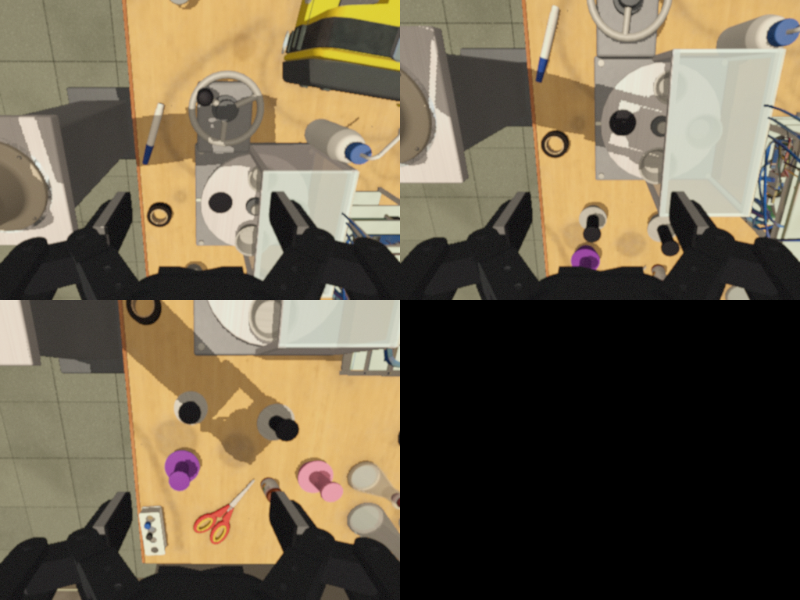

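w1: wheel hub about raw (289,140), crank cap (262,124), blank (282,258). w2: blank (286,157), disc. w3: plug caps at raw (243,143) and (366,165). Now for precise masks and rays.

Run:
```python
from h import *
np.set_printoptions(precision=4,suppress=True)
def blob(tag,box,th,z=None,lo=30):
    im=cv2.imread(f"pics/raw_{tag}.png"); x0,y0,x1,y1=box
    g=im[y0:y1,x0:x1].max(2); n,l,s,c=cv2.connectedComponentsWithStats((g<th).astype(np.uint8))
    for i in range(1,n):
        if s[i,4]>lo: print(tag,"area",s[i,4],"bbox",s[i,:4]+[x0,y0,0,0],"c",c[i]+[x0,y0],"->",plane(*cal(tag),c[i]+[x0,y0],z) if z else "")
blob("w1",(245,105,285,145),45,.146)
blob("w1",(255,235,310,285),50,.044); blob("w2",(250,130,315,185),50,.044)
blob("w3",(215,110,270,165),50,.08); blob("w3",(325,125,395,195),50,.09)
def c(t,x,y,w,h,k): return cv2.resize(cv2.imread(f"pics/raw_{t}.png")[y:y+h,x:x+w],None,fx=k,fy=k,interpolation=cv2.INTER_CUBIC)
o=np.zeros((600,800,3),np.uint8)
o[:300,:330]=c("w1",235,85,110,100,3); o[300:540,:540]=c("w3",215,110,180,80,3); o[:300,340:760]=c("w2",240,60,140,100,3)
cv2.imwrite("pics/crop2.png",o)
```

```text
w1 area 145 bbox [253 114  20  21] c [263.0138 123.2   ] -> [0.4678 0.2157 0.146 ]
w1 area 466 bbox [269 248  27  23] c [281.9657 259.206 ] -> [ 0.5026 -0.0139  0.044 ]
w2 area 652 bbox [269 144  32  29] c [284.4049 158.9356] -> [ 0.5024 -0.0159  0.044 ]
w3 area 571 bbox [230 130  26  28] c [242.6515 143.8932] -> [ 0.4443 -0.2341  0.08  ]
w3 area 772 bbox [345 149  36  31] c [363.0259 163.4637] -> [ 0.5959 -0.257   0.09  ]
```

View pics/crop2.png

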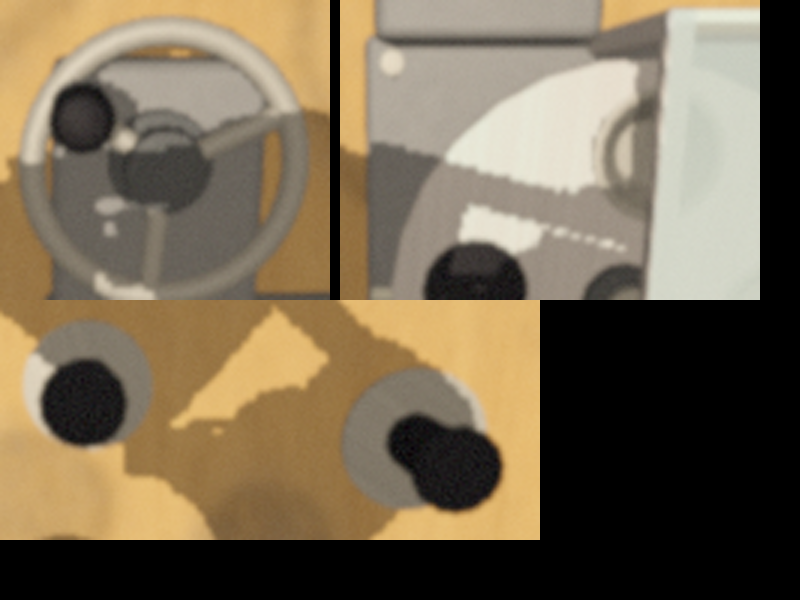

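Run:
```python
from h import *
np.set_printoptions(precision=4,suppress=True)
w1=cal("w1");w3=cal("w3");w2=cal("w2")
P=lambda w,x,y,X,Y,z:plane(*w,(X+x/3,Y+y/3),z)
print("crank",P(w1,82,117,235,85,.146))
for z in(.08,.09,.1): print("ring",z,P(w1,164,157,235,85,z),"diam",np.linalg.norm(P(w1,20,157,235,85,z)-P(w1,308,157,235,85,z)))
print("A cap",P(w3,83,102,215,110,.082),"rim",np.linalg.norm(P(w3,22,85,215,110,.026)-P(w3,152,85,215,110,.026)),P(w3,87,83,215,110,.027))
print("B cap",P(w3,457,168,215,110,.092),"rim",np.linalg.norm(P(w3,341,140,215,110,.026)-P(w3,487,140,215,110,.026)),P(w3,414,138,215,110,.027))
# base corner/edges in w2: left edge, wheel-side edge; white screw
print("edge pts",P(w2,28,45,240,60,.025),P(w2,28,290,240,60,.025), P(w2,260,40,240,60,.025))
print("w2 disc left/..", [P(w2,x-340,y,240,60,.044) for x,y in ((393,299),(400,240),(445,160),(500,105),(560,75),(600,64))])
for n,pt in (("flaskbase",(240/1.5625,282/1.5625)),("beaker",(244/1.5625,320/1.5625))): print(n,plane(*cal("top"),pt,0))
```

```text
crank [0.4671 0.2148 0.146 ]
ring 0.08 [0.5046 0.1908 0.08  ] diam 0.12688109621778715
ring 0.09 [0.5035 0.1922 0.09  ] diam 0.12372676195752526
ring 0.1 [0.5024 0.1937 0.1   ] diam 0.12057242769726319
A cap [ 0.4444 -0.2339  0.082 ] rim 0.06225905661729099 [ 0.444 -0.234  0.027]
B cap [ 0.601  -0.2598  0.092 ] rim 0.07127515442368386 [ 0.6028 -0.2606  0.027 ]
edge pts [0.4513 0.1009 0.025 ] [ 0.4503 -0.0165  0.025 ] [0.5605 0.1031 0.025 ]
w2 disc left/.. [array([ 0.4631, -0.017 ,  0.044 ]), array([0.4664, 0.012 , 0.044 ]), array([0.4874, 0.0495, 0.044 ]), array([0.5123, 0.0741, 0.044 ]), array([0.5392, 0.0872, 0.044 ]), array([0.5571, 0.0919, 0.044 ])]
flaskbase [0.5109 0.4427 0.    ]
beaker [0.4174 0.3857 0.    ]
```

Run:
```python
from h import *
np.set_printoptions(precision=3,suppress=True)
c=np.array([.467,.215]); 
env.reach((c[0],c[1],.22),down()); env.movel((c[0],c[1],.105),.12,guard=15)
f0=monitor.sense()["contact_force"].copy(); print(monitor.sense()["position"])
env.close_gripper(40); s=monitor.sense(); print(s["finger_gap"],s["gripper_force"],s["contact_force"]-f0,s["clock"])
ax=np.array([.5035,.191]); r=.045; a0=np.arctan2(*(c-ax)[::-1]); print(a0)
for k in range(1,5):
    a=a0+k*np.pi/8
    env.movel((*(ax+r*np.array([np.cos(a),np.sin(a)])),.105),.15)
    s=monitor.sense(); F=s["contact_force"]-f0; u=np.array([np.cos(a),np.sin(a)])
    print(round(a,2),s["position"],F,"rad",F[:2]@u,"tan",F[:2]@[-u[1],u[0]],s["clock"])
f=snap("scene","s1")
```

```text
[0.467 0.215 0.106]
0.29188505776082635 39.50407930416986 [-4.352  1.424  5.782] 6.875
2.559939171076201
2.95 [0.459 0.199 0.105] [-4.361 -1.911  6.548] rad 3.924374858836591 tan 2.695900567054071 7.1417
3.35 [0.458 0.181 0.105] [-11.948  -5.07   12.346] rad 12.726570370261296 tan 2.547828240865151 7.4083
3.74 [0.465 0.164 0.105] [-15.366 -13.452  14.753] rad 20.268483649228717 tan 2.4981786818004013 7.675
4.13 [0.478 0.151 0.105] [ -9.389 -20.302  10.824] rad 22.122145231117916 tan 3.3093886514005986 7.9417
```

```bash
cat >> h.py <<'E'
import json
Z=.105
def lead(ax,a0,a1,f0,n=16,g=4e-5,log=False,v=.15):
    """lead the crank from wheel direction a0 to a1, bending the centre after the radial force"""
    N=int(np.ceil(abs(a1-a0)/(2*np.pi/n))); ax=np.array(ax,float); mx=0
    for a in np.linspace(a0,a1,N+1)[1:]:
        u=np.array([np.cos(a),np.sin(a)]); env.movel((*(ax+.045*u),Z),v)
        s=monitor.sense(); F=s["contact_force"]-f0; fr=F[:2]@u; mx=max(mx,abs(fr))
        ax+=np.clip(g*fr,-6e-4,6e-4)*u
        if log: print(round(a,2),ax.round(4),"rad %.1f tan %.1f z %.1f gap %.3f"%(fr,F[:2]@[-u[1],u[0]],F[2],s["finger_gap"]))
        if np.linalg.norm(F)>45: print("FORCE",a,F); break
    return ax,a,mx
E
python3 - <<'E'
from h import *
f0=np.array([-.92,-.37,-.17]); 
ax,a,m=lead([.5035,.191],2.56+np.pi/2,2.56+2*np.pi,f0,log=True)
ax,a,m=lead(ax,a,a+np.pi,f0,log=True)
s=monitor.sense(); print(ax,a,m,s["clock"],s["position"]); json.dump(dict(ax=ax.tolist(),a=a),open("st.json","w"))
E
```

```text
4.52 [0.5034 0.1904] rad 18.3 tan 4.5 z 4.3 gap 0.291
4.92 [0.5035 0.19  ] rad 11.0 tan 5.1 z 0.8 gap 0.289
5.31 [0.5036 0.1898] rad 6.0 tan 4.1 z 1.6 gap 0.293
5.7 [0.5037 0.1897] rad 2.3 tan 5.0 z 3.8 gap 0.290
6.09 [0.5036 0.1898] rad -2.6 tan 2.3 z 6.9 gap 0.289
6.49 [0.5034 0.1897] rad -4.9 tan 3.6 z 9.2 gap 0.288
6.88 [0.5031 0.1895] rad -7.8 tan 2.1 z 10.8 gap 0.291
7.27 [0.503  0.1893] rad -8.4 tan 1.7 z 10.0 gap 0.288
7.67 [0.5029 0.189 ] rad -6.3 tan 1.8 z 8.2 gap 0.285
8.06 [0.503  0.1888] rad -6.2 tan 2.3 z 6.3 gap 0.289
8.45 [0.503  0.1887] rad -3.3 tan 1.6 z 5.1 gap 0.288
8.84 [0.5031 0.1886] rad -1.4 tan 0.6 z 7.1 gap 0.291
9.24 [0.503  0.1886] rad 2.0 tan 2.1 z 8.8 gap 0.284
9.63 [0.5029 0.1886] rad 3.8 tan 2.7 z 9.0 gap 0.286
10.02 [0.5027 0.1885] rad 5.6 tan 2.7 z 9.1 gap 0.289
10.41 [0.5025 0.1883] rad 5.4 tan 4.2 z 8.1 gap 0.288
10.81 [0.5025 0.1881] rad 4.5 tan 5.4 z 6.5 gap 0.287
11.2 [0.5025 0.188 ] rad 3.1 tan 3.7 z 6.2 gap 0.288
11.59 [0.5026 0.1879] rad 2.1 tan 4.4 z 5.1 gap 0.290
11.98 [0.5026 0.1879] rad 2.0 tan 2.9 z 5.1 gap 0.288
[0.50264744 0.18789201] 11.98477796076938 5.640230371136153 13.325 [0.54057971 0.16429499 0.10529138]
```

Run:
```python
from h import *
st=json.load(open("st.json")); f0=np.array([-.92,-.37,-.17])
ax,a,m=lead(st["ax"],st["a"],27.85,f0)
s=monitor.sense(); print(ax,a,m,s["clock"],s["finger_gap"])
json.dump(dict(ax=ax.tolist(),a=a),open("st.json","w"))
if abs(a-27.85)<1e-6:
    env.release(); p=s["position"]; env.movel((p[0],p[1],.2),.2)
    env.reach((.42,-.10,.33),down()); snap("wrist","w4"); print(monitor.sense()["clock"])
    cv2.imwrite("pics/w4.png",cv2.resize(cv2.imread("pics/raw_w4.png"),(800,600)))
```

```text
[0.50331006 0.18739215] 27.85 2.015589161173171 24.2583 0.28619685353357177
26.8167
```

View pics/w4.png

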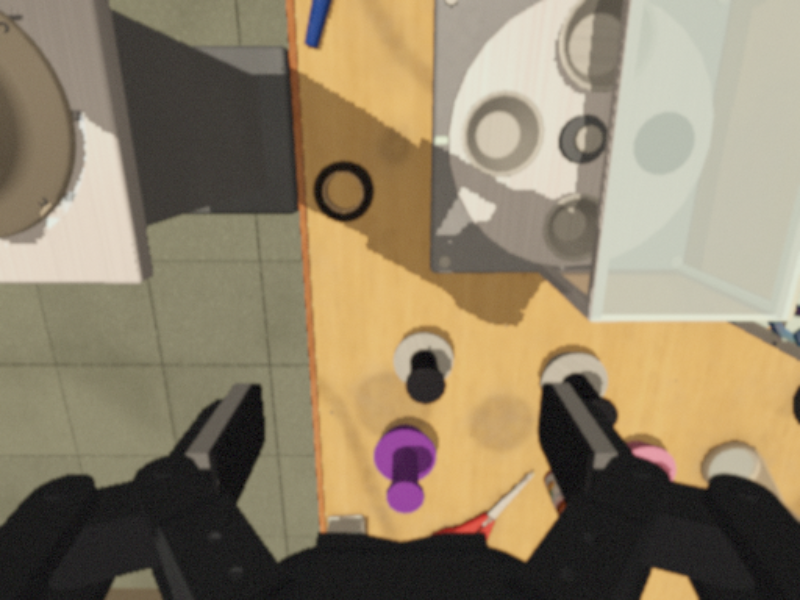

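w4: medium cup mouth about (504,132) at the front, hub (583,139), blank (664,142) at the back under the roof, front tick (441,142). Small cup (568,225), large cup (595,42).

Run:
```python
from h import *
np.set_printoptions(precision=4,suppress=True)
w=cal("w4"); k=.64
for n,p,z in (("cup",(504,132),.071),("blank",(664,142),.044),("hub",(583,139),.061),("tick",(441,142),.025),("small",(568,226),.071),("large",(597,42),.071)): print(n,plane(*w,(p[0]*k,p[1]*k),z))
print(np.linalg.norm(plane(*w,(467*k,132*k),.071)-plane(*w,(541*k,132*k),.071)), "cam",-w[1][:3,:3].T@w[1][:3,3])
def c(x,y,W,h,s): return cv2.resize(cv2.imread("pics/raw_w4.png")[y:y+h,x:x+W],None,fx=s,fy=s,interpolation=cv2.INTER_CUBIC)
cv2.imwrite("pics/crop4.png",c(270,20,200,145,4))
```

```text
cup [ 0.5037 -0.0131  0.071 ]
blank [ 0.6472 -0.0208  0.044 ]
hub [ 0.5712 -0.0184  0.061 ]
tick [ 0.4572 -0.0207  0.025 ]
small [ 0.5631 -0.0886  0.071 ]
large [0.5699 0.0514 0.071 ]
0.05920322069312043 cam [ 0.4215 -0.0208  0.4719]
```

View pics/crop4.png

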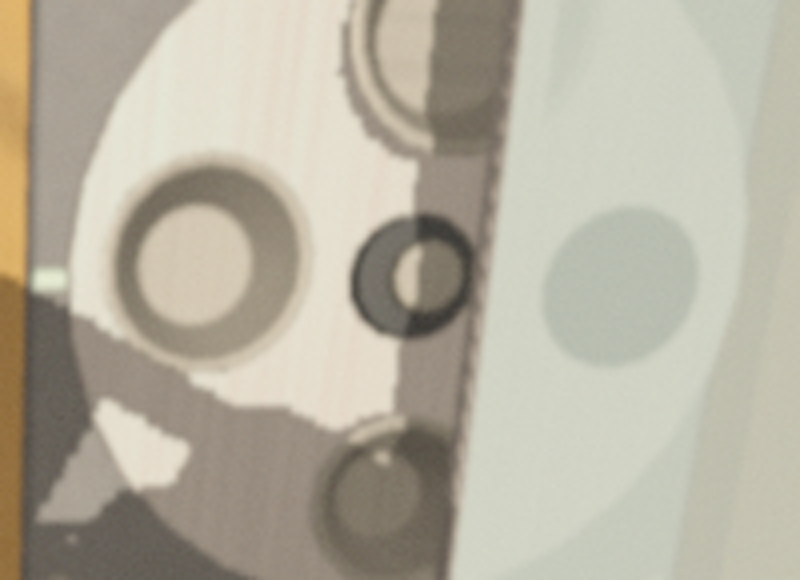

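Run:
```python
from h import *
np.set_printoptions(precision=4,suppress=True)
w=cal("w4"); q=lambda x,y,z:plane(*w,(270+x/4,20+y/4),z)
c=q(208,261,.071);b=q(620.5,286.5,.044);t=q(50,279,.025)
print("cup",c,"blank",b,"mid",(b+c)/2,"tick",t,"ang",np.arctan2(b[1]-c[1],b[0]-c[0]),np.linalg.norm((b-c)[:2]))
for n,p1,p2,z in (("base",(34,60),(22,560),.025),("roof",(522,0),(445,580),.155)):
    A,B=q(*p1,z),q(*p2,z); d=A-B; print(n,A,B,"yaw",-np.arctan2(d[0],d[1]))
# base rear-right edge in view px: (432,270)->(540,272)
A,B=plane(*w,(432*.64,271*.64),.02),plane(*w,(540*.64,272*.64),.02); print(A,B,np.arctan2(B[1]-A[1],B[0]-A[0]))
A,B=plane(*w,(592*.64,320*.64),.155),plane(*w,(783*.64,320*.64),.155); print("roof side",A,B,np.arctan2(B[1]-A[1],B[0]-A[0]))
```

```text
cup [ 0.5031 -0.014   0.071 ] blank [ 0.6476 -0.0217  0.044 ] mid [ 0.5753 -0.0179  0.0575] tick [ 0.4575 -0.0192  0.025 ] ang -0.05313579195050038 0.14473322137683436
base [0.4504 0.0501 0.025 ] [ 0.4496 -0.1195  0.025 ] yaw -0.004627882609451288
roof [0.5552 0.042  0.155 ] [ 0.5547 -0.0963  0.155 ] yaw -0.0035541572199495075
[ 0.4518 -0.1418  0.02  ] [ 0.5584 -0.1428  0.02  ] -0.009594237340983068
roof side [ 0.5578 -0.1418  0.155 ] [ 0.6942 -0.1418  0.155 ] 7.975616153062677e-05
```

Yaw ≈ 0, so the table is about 0.054 rad short (corrected at the next cranking). The cup is at (0.503,−0.014). Now load the medium plug.

```bash
cat >> h.py <<'E'
PSI=np.pi
def pick(xy,h):
    """take a standing plug of height h by the neck"""
    q=down(PSI); z=h-.02-env.hold_point_z
    env.reach((*xy,z+.1),q)
    if env.movel((*xy,z),.12,guard=12): print("touched",monitor.sense()["position"])
    env.close_gripper(60); env.hold(.2); s=monitor.sense(); print("gap",s["finger_gap"],s["gripper_force"])
    env.movel((*xy,z+.12),.15); s=monitor.sense(); print("lifted gap",s["finger_gap"],s["gripper_force"],s["contact_force"],s["clock"])
def home_z(h): return .053+h-.02-env.hold_point_z
def place(cup,h):
    z=home_z(h); env.reach((*cup,z+.055),down(PSI)); s=monitor.sense(); print("over cup gap",s["finger_gap"])
    hit=env.movel((*cup,z-.003),.05,guard=10); s=monitor.sense(); print("down",hit,s["position"],"want z",z,s["contact_force"],s["finger_gap"])
    env.release(); env.hold(.5)
E
python3 - <<'E'
from h import *
print(plane(*cal("w4"),(426*.64,384*.64),.082))
A=(.4443,-.234); pick(A,.082)
if monitor.sense()["finger_gap"]>.25:
    place((.502,-.0145),.082); snap("wrist","w5"); snap("scene","s5"); print(monitor.sense()["clock"])
    o=np.hstack([cv2.resize(cv2.imread("pics/raw_w5.png"),(400,300)),cv2.resize(cv2.imread("pics/raw_s5.png")[150:270,190:350],(400,300))]); cv2.imwrite("pics/c5.png",o)
E
```

```text
[ 0.44426654 -0.2327145   0.082     ]
gap 0.4254258066680491 59.20510947704315
lifted gap 0.4263152850448766 59.979132413864136 [ 0.349547    0.16470955 -2.5892242 ] 31.0417
over cup gap 0.425995781050314
down True [ 0.50244297 -0.01392516  0.09628029] want z 0.0963 [0.06901071 1.56263715 3.51931695] 0.42320061648099744
34.1167
```

View pics/c5.png

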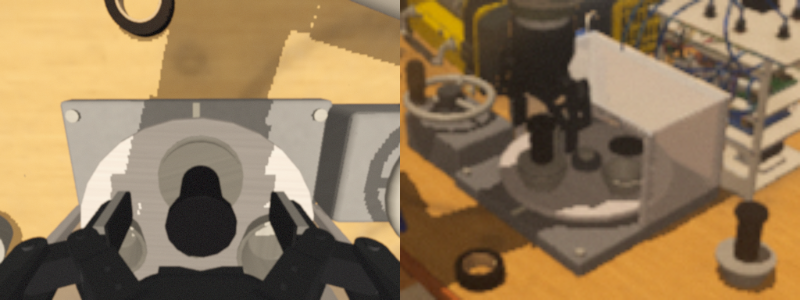

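Plug A sits in the front cup. Touchdown came at exactly the expected height, which confirms it is the medium. The grip gap suggests I held it by the cap, so I'll regrip 6 mm lower for the rocking.

```bash
cat >> h.py <<'E'
def rock(cup,h,dz=-.006,lift=.006,tilt=.12):
    z=home_z(h)+dz; q=down(PSI); p=monitor.sense()["position"]
    if env.movel((*cup,z),.05,guard=12): print("touch",monitor.sense()["position"])
    z=monitor.sense()["position"][2]
    env.close_gripper(60); env.hold(.2); print("regrip gap",monitor.sense()["finger_gap"])
    env.movel((*cup,z+lift),.04)
    piv=np.array([*cup,.066+lift]); d=np.array([*cup,z+lift])-piv
    for k in (.5,1,.5,0):
        r=R.from_rotvec([k*tilt,0,0]); env.movel(piv+r.apply(d),.04,frame=(r*R.from_quat(q)).as_quat())
        s=monitor.sense(); print("tilt",k,s["contact_force"].round(1),round(s["finger_gap"],3))
        if k==1: env.hold(.2); snap("scene","rock")
    hit=env.movel((*cup,z-.003),.03,guard=8); print("down",hit,monitor.sense()["position"],"z0",z)
    env.release(); env.hold(.5); env.movel((*cup,home_z(h)+.07),.12); print(monitor.sense()["clock"])
E
python3 - <<'E'
from h import *
rock((.5025,-.014),.082); 
env.reach((.42,-.10,.33),down()); snap("wrist","w6"); snap("scene","s6")
o=np.hstack([cv2.resize(cv2.imread("pics/raw_w6.png"),(400,300)),cv2.resize(cv2.imread("pics/raw_rock.png")[150:270,190:350],(400,300))])
o2=np.hstack([cv2.resize(cv2.imread("pics/raw_w6.png")[20:140,270:430],(400,300)),cv2.resize(cv2.imread("pics/raw_s6.png")[150:270,190:350],(400,300))])
cv2.imwrite("pics/c6.png",np.vstack([o,o2])); print(monitor.sense()["clock"])
E
```

```text
regrip gap 0.40474234355222793
tilt 0.5 [-0.6 -0.1 -1.7] 0.403
tilt 1 [ 0.4 -0.3 -3.2] 0.4
tilt 0.5 [-0.8  1.1 -2.1] 0.407
tilt 0 [ 0.3  0.5 -1.1] 0.408
down True [ 0.50300231 -0.01420119  0.09034104] z0 0.08988495694331361
38.775
40.0833
```

View pics/c6.png

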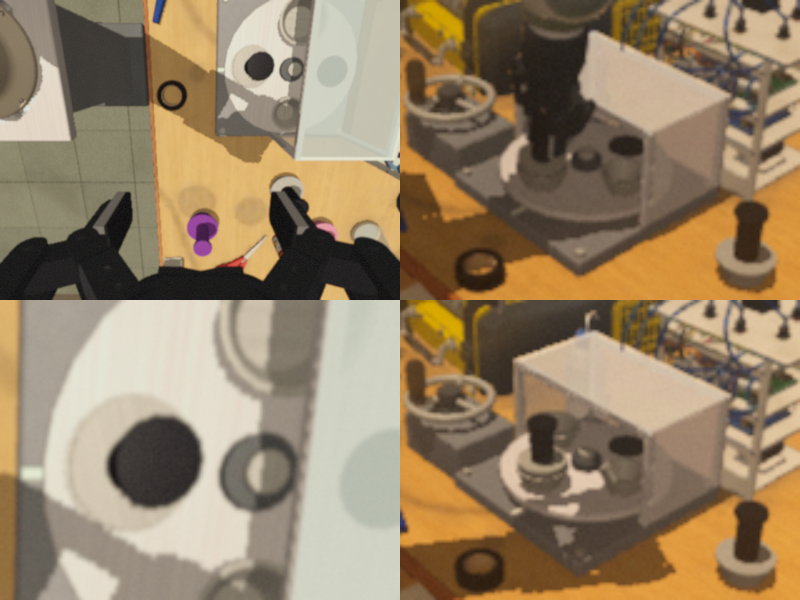

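Plug seated upright, but I want proof that it rocked rather than slipped. I'll repeat with a deeper grip and compare wrist images at zero and full tilt.

```bash
sed -i 's/        if k==1: env.hold(.2); snap("scene","rock")/        if k==1: env.hold(.3)\n        if k in (0,1): snap("wrist",f"rock{k}")/' h.py
python3 - <<'E'
from h import *
c=(.5027,-.014); env.reach((*c,home_z(.082)+.07),down(PSI)); env.movel((*c,home_z(.082)+.02),.12)
rock(c,.082,dz=-.0115,lift=.006,tilt=.13)
a=[cv2.resize(cv2.imread(f"pics/raw_rock{k}.png")[120:384,100:412],(400,338)) for k in (0,1)]
cv2.imwrite("pics/c7.png",np.hstack(a))
E
```

```text
regrip gap 0.3839684475907347
tilt 0.5 [-0.1 -0.6 -2. ] 0.38
tilt 1 [-0.2 -0.4 -2.3] 0.384
tilt 0.5 [ 0.6 -0.7 -1.7] 0.382
tilt 0 [-0.6 -0.1 -2. ] 0.384
down True [ 0.5031795  -0.01423309  0.0848571 ] z0 0.0849579113855796
47.2833
```

View pics/c7.png

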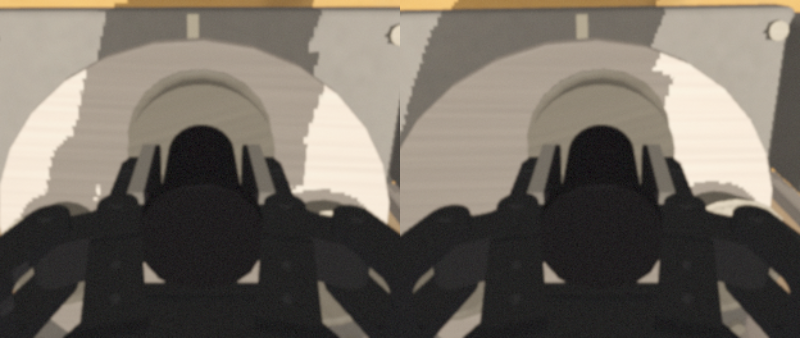

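The cap and neck stay fixed to the fingers while the table turns about 7° in the picture, so the plug did rock, and it settled back to the same height. Crank on to the large cup, with the +0.43 rad correction.

```bash
cat >> h.py <<'E'
def crank(da):
    st=json.load(open("st.json")); ax,a=np.array(st["ax"]),st["a"]; p=ax+.045*np.array([np.cos(a),np.sin(a)])
    env.movel((*monitor.sense()["position"][:2],.25),.2); env.reach((*p,.22),down()); env.hold(.2)
    f0=monitor.sense()["contact_force"].copy()
    if env.movel((*p,Z),.12,guard=12): print("touched",monitor.sense()["position"])
    env.close_gripper(40); print("gap",monitor.sense()["finger_gap"],monitor.sense()["contact_force"]-f0)
    ax,e,m=lead(ax,a,a+da,f0); s=monitor.sense(); print(ax,e-a-da,"max rad",m,"gap",s["finger_gap"],s["clock"])
    json.dump(dict(ax=ax.tolist(),a=e),open("st.json","w"))
    env.release(); env.movel((*s["position"][:2],.22),.15)
E
python3 - <<'E'
from h import *
crank(4*np.pi+.43)
env.reach((.42,-.10,.33),down()); snap("wrist","w8"); print(monitor.sense()["clock"])
cv2.imwrite("pics/c8.png",cv2.resize(cv2.imread("pics/raw_w8.png")[0:300,230:500],None,fx=2,fy=2,interpolation=cv2.INTER_CUBIC))
E
```

```text
gap 0.28965345663116293 [-6.59672929  1.1342139   5.71669117]
[0.50305163 0.18692905] 0.0 max rad 6.008325547118535 gap 0.2872245794345071 60.5583
63.325
```

View pics/c8.png

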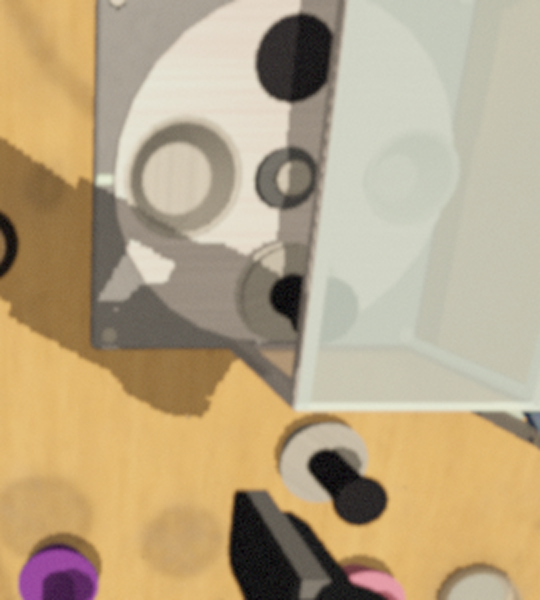

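Large cup mouth at about crop (183,178), at the front. Large plug rim (323,461), cap (360,500); it may have been knocked, so I'll compute.

Run:
```python
from h import *
np.set_printoptions(precision=4,suppress=True)
w=cal("w8"); q=lambda x,y,z:plane(*w,(230+x/2,y/2),z)
c=q(183,178,.071); s=q(411,176.5,.071); print("cup",c,"small(back)",s,np.arctan2(s[1]-c[1],s[0]-c[0]),"mid",(c+s)/2,np.linalg.norm((c-s)[:2]),"tick",q(105,180,.025))
print("B cap",q(360,500,.092),"rim",q(323,461,.027))
```

```text
cup [ 0.5028 -0.0185  0.071 ] small(back) [ 0.6458 -0.0176  0.071 ] 0.005944643963535601 mid [ 0.5743 -0.0181  0.071 ] 0.14298712617559423 tick [ 0.4576 -0.0195  0.025 ]
B cap [ 0.6373 -0.234   0.092 ] rim [ 0.6388 -0.2351  0.027 ]
```

The large plug was knocked to (0.638,−0.234); cap and rim agree. The table now stands within 0.006 rad. Pick it up with a deeper grip.

Run:
```python
from h import *
h=.084 # grip 8 mm lower than the 92 mm plug's nominal
B=(.638,-.2345); env.movel((.42,-.10,.30),.2); pick(B,h)
s=monitor.sense()
if s["finger_gap"]>.25:
    env.movel((.52,-.234,s["position"][2]),.2)
    place((.5027,-.018),h); snap("wrist","w9"); s=monitor.sense(); print(s["clock"])
    cv2.imwrite("pics/c9.png",cv2.resize(cv2.imread("pics/raw_w9.png"),(512,384)))
```

```text
gap 0.3873578531198941 59.077523946762085
lifted gap 0.3817464207788616 59.63805377483368 [ 0.26413429 -0.4891501  -3.49856703] 67.7167
over cup gap 0.3864795192567663
down True [ 0.50270545 -0.01745926  0.09810476] want z 0.0983 [0.337955   1.37711365 5.54986578] 0.382610147301495
71.475
```

View pics/c9.png

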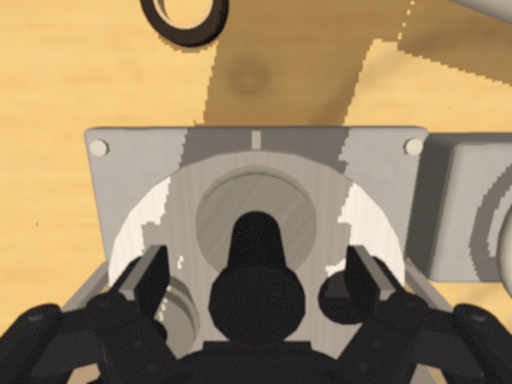

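The large plug is home (touchdown at the expected height, upright and centred). Rock it, then crank two turns.

Run:
```python
from h import *
rock((.5028,-.0175),.084,dz=-.003,tilt=.13)
a=[cv2.resize(cv2.imread(f"pics/raw_rock{k}.png")[120:384,100:412],(400,338)) for k in (0,1)]
cv2.imwrite("pics/c10.png",np.hstack(a))
```

```text
regrip gap 0.3836144075238759
tilt 0.5 [ 0.1 -0.7 -2.8] 0.383
tilt 1 [ 0.8 -0.6 -2.6] 0.382
tilt 0.5 [-0.3  0.1 -2.1] 0.383
tilt 0 [-0.6 -0.5 -3.2] 0.382
down True [ 0.50336582 -0.01768383  0.09532543] z0 0.09512353621290381
76.275
```

View pics/c10.png

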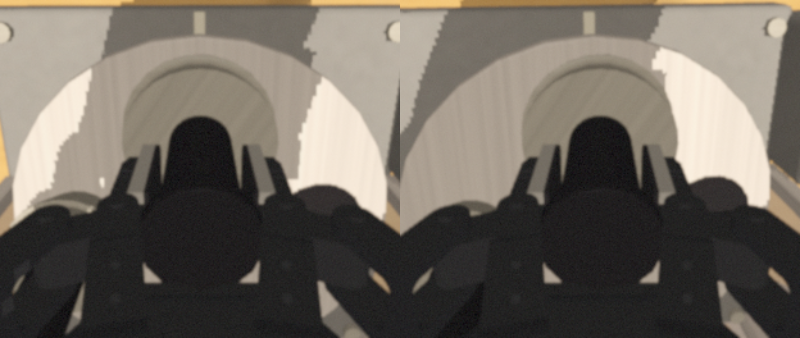

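It rocked with the gripper by about 7° and settled again. Crank the blank place to the front.

Run:
```python
from h import *
crank(4*np.pi+.0)
env.reach((.42,-.10,.33),down()); snap("wrist","w11"); snap("scene","s11"); print(monitor.sense()["clock"])
a=cv2.resize(cv2.imread("pics/raw_w11.png")[0:210,230:450],None,fx=2,fy=2,interpolation=cv2.INTER_CUBIC)
b=cv2.resize(cv2.imread("pics/raw_s11.png")[145:285,185:305],(360,420),interpolation=cv2.INTER_CUBIC)
cv2.imwrite("pics/c11.png",np.hstack([a,b]))
im=cv2.imread("pics/raw_w11.png")[60:130,285:345].max(2); n,l,s,c=cv2.connectedComponentsWithStats((im<55).astype(np.uint8))
for i in range(1,n):
    if s[i,4]>50: print(s[i],c[i]+[285,60],plane(*cal("w11"),c[i]+[285,60],.044))
```

```text
gap 0.28642449438705225 [-5.40923924 -0.61719311  7.98913852]
[0.50292616 0.18733308] 0.0 max rad 4.202984984037501 gap 0.2914443081801015 88.9833
91.8
[ 32  15  18  31 174] [327.1954023   92.21264368] [ 0.51621293 -0.02244613  0.044     ]
```

View pics/c11.png

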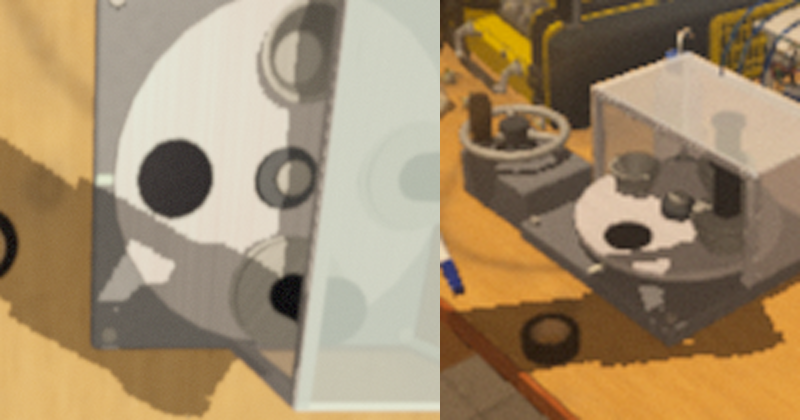

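Final view: the blank is at crop (175,178), level with the front tick (105,180) and the hub (286,179), so the table is within about 0.02 rad. Both plugs stand upright in their cups and the gripper is free.

Run:
```python
from h import *
p=plane(*cal("w11"),(230+175/2,178/2),.044); print(p,"err rad",(p[1]+.018)/.072)
print(job.hand_in())
```

```text
[ 0.50292355 -0.0183379   0.044     ] err rad -0.004693000804069206
the job is handed in; nothing more can be done
None
```

The job is handed in, verdict not shown: the medium and large plugs (the small one was absent) are home in their own cups after a rock of about 7° each, the blank place is back at the open front within about 0.005 rad, and the robot touches nothing.

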